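# Nip a driver board in the bench board holder by its sunken knob

## Robot

A 6-joint arm with a two-finger parallel gripper is mounted at the origin on the work surface. World frame = base frame: x ahead of the robot, y to its left, z up, the work surface at z = 0. Lengths are in m, angles in rad, forces in N, time in s.
With the tool pointing down it reaches from about 0.375 to 0.75 m from the base axis. Payload 9 kg.
Tool frame: the origin (TCP) lies at the very end of the fingers, on their centre line; the grasp point (between the pads) lies 19 mm behind it; z points along the fingers, y is the direction in which the jaws open and shut (so a half turn about z gives the same grasp; the last joint's range is limited). The gripper opens to 85 mm and grips with 20 to 120 N. Pads are 22 mm wide; open, the fingers measure 114 mm over their backs; the gripper's body (76 mm by 85 mm) begins 54 mm behind the grasp point. The pads swing forward as they close: fully open they stand 13 mm farther back than shut.
Start: joints at [0.93, 0.104, 0.097, 1.564, 0, 1.353], TCP at [0.246, 0.547, 0.231] pointing down, gripper open.
Joint ranges: [-2.99, 2.99], [-0.84, 1.86], [-1.1, 1.16], [-1.84, 2.11], [-1.51, 1.56], [-3.14, 3.14]. Speed limits (rad/s): [2.22, 2.22, 2.57, 3.14, 3.14, 3.14].

## Interface

Orientations are given as a unit quaternion [w, x, y, z].
In Python, from rig import arm gives the robot as it stands.
- The arm moves only by the shell command python3 -m jog 'ROWS' [OPENING] [FORCE]. ROWS is JSON, one flat list of numbers, 4 for each row, row after row: the shift along the tool's x, y, z in m, then the turn about the tool's z in degrees. In form: [dx, dy, dz, twist, dx, dy, dz, twist, ...]. A call has exactly 5 rows; each row is the pose to reach, as a shift and turn from the pose commanded when the call began, along the tool's axes at that moment; what a row does not reach only later rows make up. A row lasts 1/8 s, in which the tool goes at most 62.5 mm and 10.7 degrees, less where a joint would pass 70% of its speed; a pose out of reach is approached as far as the arm can. A call with a gripper value outside its range is refused whole. OPENING is the opening in per cent of the stroke, from 0 (shut) to 100 (fully open), set as the call begins (- or left out, the last holds). The fingers move at their own pace and stop on an object; FORCE is the grip in N (left out, the last holds). Time passes only in rows, so rows that repeat a pose let the fingers close, or fill a call up. It gives the time, the measured TCP pose, the force and the opening at its end, in the units of the state.
- arm.read_state(): the state, without advancing time (a new reading comes with each control period).
- arm.camera(name): name is "scene" or "top" or "wrist"; returns a dict with "pixels" (400x640x3 uint8, red, green, blue), "fx", "fy", "cx", "cy" (pixels), "R" (3x3) and "t" (3): a world point X has camera coordinates R X + t. Camera axes: x right, y down, z forward; pixel columns grow to the right and rows downward; lengths in m; the calibration is good to about 2 mm. A picture is of the moment at which its call begins. There is no depth.
- arm.finish_job(): hands the job in, once; it reports no verdict.
Trained networks look in a picture, given as the dict that the camera call returned (one of the last four; its "shot" number tells which), for a name from the list of things; names that differ only in an ending like _2 or _b are one class to them, and where a whole thing is asked for, a point or a joint stands for the part that bears it (a point fixed in the world has none). Each returns a list of dicts, best first, with "score" (0 to 1); they miss things now and then, are a little off and sometimes report something else, mostly with a low value. They report only what shows in the picture. A call takes as long as a camera call. They do not tell look-alikes from the thing itself.
- arm.spot_in(picture, label): "uv" ([column, row] in pixels, amid what is visible of it).
- arm.spot_point(picture, label): "uv" ([column, row] in pixels: a listed point, or the origin of a listed thing).
The state is a dict: "t": time; "joints": joint angles; "qd": joint speeds; "tau": joint torques, N m; "ee_pos": TCP position; "orientation": TCP orientation; "ft_force": force on the tool from outside, world axes, zero at the start; "moment": the same for the moment, N m; "width": finger opening in m.
Only numpy, scipy, OpenCV 4.12 (cv2) and the standard library are available. Lean on these libraries where they do the work, as an engineer would, in place of code of your own. Each camera call takes 0.05 s, during which the arm holds its last target.

## Task

Set the small driver board down flat on the bed of the board holder, between the sliding jaw and the end stop, heat sink up, and let go of it. Then reach into the round well and turn the sunken knob clockwise until the sliding jaw nips the board against the end stop with about 10 N, gently: never over 25 N, or the board cracks. Work the jaw only by the knob, do not press hard on the panel or the walls of the well, leave the other things on the bench alone, and finish with the gripper clear.

Things in the scene. Friction and masses are not known exactly. Their poses are not given: they have to be found in the camera images.
- holder: Aluminium board holder fixed to the mat, z up, y from -130 to +121 mm, 110 mm wide in x; origin on the mat on its centre line. Bed for the board at z=35 mm. End stop: dark steel bar across the bed, 8 mm high, 110 mm long, clamped fast with its face anywhere from y=-105 to -100 mm, differing each time. The board goes between it and the sliding jaw, centred on x=0.
- panel: Grey block of the holder, same origin and axes as the holder; top at z=45 mm. In it a round well, 78 mm diameter, 20 mm deep, floor at z=25 mm, centre at x=0, y=+71 mm, the knob in its middle: 28 mm are left between knob and wall all round, so a wide open gripper does not fit in. Do not press on it with over 20 N.
- knob_top (a point): Centre of the knob's flat top, at z=43 mm of the holder, 2 mm below the panel's top. The knob is a black plastic cylinder, upright, 22 mm diameter, 17.5 mm tall, with a short white line on top; it can be gripped at any yaw.
- knob (a joint): Knob angle, rad, grows clockwise seen from above, 0 to 3; starts at 0 to 0.3. One rad moves the sliding jaw 6 mm to the end stop. Turning takes 0.15 N m of friction (about 0.1 is left in the wrist after each small turn), plus 0.006 N m per newton of jaw on board. It stays where it is left and keeps the nip. After first touch and closing up, each 0.1 rad adds 8 to 10 N.
- jaw: Sliding jaw, dark steel bar on the bed, 60 mm in the holder's x, 16 mm in y, 8 mm tall, on a stiff spring (16 N/mm). Origin at the foot of its face, which looks along the holder's -y to the end stop; the bar lies behind, towards the well. With the knob at 0 the face is at y=-32 mm of the holder, so 68 to 73 mm from the stop. Not to be pushed with the gripper.
- board: Driver board: green circuit board on an aluminium plate, 46 mm in x, 60 mm in y, 6 mm thick, origin under its centre, z up, about 0.12 kg. In its middle a finned aluminium heat sink, 18 mm in x, 36 mm in y, from 6 to 34 mm above the underside: grip it across the 18 mm. Starts on the mat, top up. Its 60 mm length goes between jaw and stop, either way round.
- spool: Bystander: standing solder spool, 48 mm diameter, 42 mm tall, origin under its centre.
- tin: Bystander: round tip-cleaner tin with brass wool, 62 mm diameter, 35 mm tall, origin under its centre.
- screwdriver: Bystander: screwdriver 160 mm long lying on the mat.
Things that resemble listed ones, but are neither listed nor needed, are in the scene too. What is shaped like the board but pink or red is not meant.

How it is judged:
On the way:
1. the board lies flat on the bed between jaw and stop, let go and not yet nipped (z of board in the frame of holder between 0.033 and 0.037 m and x of board in the frame of holder between -0.012 and 0.012 m and y of board in the frame of holder between -0.078 and -0.06 m and angle between board's own z axis and vertical below 0.06 rad and angle between the y axis of board and the y axis of holder, either way round below 0.15 rad and contact force between the fingers and board below 0.1 N and contact force between jaw and board below 2 N), for 0.2 s.
At the end, for the whole second after the job is handed in: The board lies flat on the bed against the end stop, within 12 mm of the holder's middle line and square to it, at rest, nipped by the sliding jaw with 4 to 20 N (z of board in the frame of holder between 0.033 and 0.037 m and x of board in the frame of holder between -0.012 and 0.012 m and y of board in the frame of holder between -0.078 and -0.067 m and angle between board's own z axis and vertical below 0.06 rad and angle between the y axis of board and the y axis of holder, either way round below 0.05 rad and contact force between jaw and board between 4 and 20 N and linear speed of board below 0.01 m/s); the robot touches nothing.
It fails at once if the jaw squeezes the board with over 25 N (contact force between jaw and board above 25 N).
It fails at once if the fingers press on the panel or the well with over 20 N (contact force between the fingers and panel above 20 N).
It fails at once if the sliding jaw is pushed by the fingers (contact force between the fingers and jaw above 5 N).
It fails at once if a bystander is moved by over 25 mm (distance of any of spool, tin, screwdriver from where it was at the start of the episode above 0.025 m).
It also fails if it takes over 72 s, if anything falls off the work surface, if the arm or the gripper's body presses on something with over 40 N, if the wrist force passes 120 N, or if a joint passes its speed limit or range.

## Working session

There is one attempt and no reset: what is moved stays moved. The work goes in short steps, Python scripts to look and compute and a shell command to move; the robot and the scene stay as the last step left them, time stands still between calls to the robot, and variables do not carry over. Pictures are saved under pics/ and viewed, and the job is handed in when it is done.

```bash
ls; mkdir -p pics
python3 - <<'E'
from rig import arm
import cv2
s=arm.read_state(); print({k:(v if not hasattr(v,'round') else v) for k,v in s.items()})
for n in ["scene","top","wrist"]:
    p=arm.camera(n); cv2.imwrite(f"pics/a_{n}.png",p["pixels"][:,:,::-1])
    print(n,p["fx"],p["cx"],p["cy"],p["R"],p["t"])
    for l in ["holder","panel","knob_top","jaw","board","spool","tin","screwdriver"]:
        print(l,[(d["uv"],round(d["score"],2)) for d in arm.spot_point(p,l)][:4])
E
```

```text
pics
{'t': 0.0, 'joints': array([ 9.30293467e-01,  1.04700532e-01,  9.64415724e-02,  1.56391670e+00,
       -6.97884692e-06,  1.35311897e+00]), 'qd': array([-0.00180867,  0.00155845,  0.00097385, -0.00087014,  0.00076777,
        0.000806  ]), 'tau': array([ 1.16352156e-03, -5.56932092e+01,  5.03644001e+01,  1.71188620e-02,
       -2.99260519e-04,  2.11822010e-05]), 'ee_pos': array([0.24596917, 0.54688006, 0.23050637]), 'orientation': array([-2.83758202e-04,  2.09841355e-01,  9.77735204e-01, -6.28596269e-04]), 'ft_force': array([-0.24461508,  0.4233991 , -0.14568012]), 'moment': array([-0.0374458 ,  0.02310688, -0.08304552]), 'width': 0.08551987100124578}
scene 380.60669631643816 316.33832330708054 202.76723594352518 [[ 0.10621263  0.99421632 -0.01589916]
 [ 0.79891405 -0.09484614 -0.59391966]
 [-0.59199259  0.0503797  -0.80436724]] [-0.07500713 -0.40160134  1.31604429]
holder [([342.9, 228.1], 0.76), ([248.4, 291.3], 0.26)]
panel [([341.7, 227.6], 0.79)]
knob_top [([372.3, 216.1], 0.54)]
jaw [([329.7, 218.7], 0.51)]
board [([246.5, 198.5], 0.9), ([197.1, 175.5], 0.63), ([206.4, 200.
[... 298 characters left out ...]
57620587 1.08861547]
holder [([294.3, 203.4], 0.81)]
panel [([291.9, 196.9], 0.72)]
knob_top [([263.9, 188.7], 0.56)]
jaw [([491.4, 235.0], 0.25)]
board [([432.5, 243.8], 0.92), ([395.2, 253.5], 0.88), ([446.9, 280.6], 0.84)]
spool [([159.0, 205.7], 0.56), ([382.9, 142.0], 0.54)]
tin [([158.1, 207.1], 0.8), ([491.2, 238.2], 0.49)]
screwdriver [([491.1, 236.3], 0.73)]
wrist 280.2100421227911 317.8191160973991 199.73255221605382 [[ 4.10595238e-01  9.11817572e-01 -5.14611488e-04]
 [ 8.72686403e-01 -3.92810622e-01  2.90031474e-01]
 [ 2.64253650e-01 -1.19534637e-01 -9.57016969e-01]] [-0.6001256  -0.0381848   0.37886778]
holder []
panel []
knob_top []
jaw []
board []
spool []
tin []
screwdriver []
```

View pics/a_scene.png

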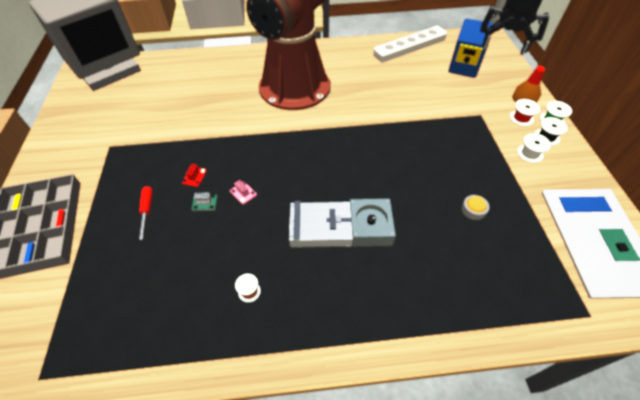

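View pics/a_top.png

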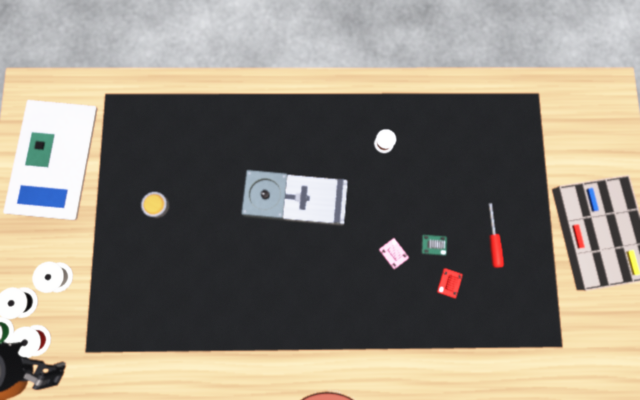

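```bash
cat > h.py <<'E'
import numpy as np, cv2
from rig import arm
def ray(p,uv):
    K=np.array([[p["fx"],0,p["cx"]],[0,p["fy"],p["cy"]],[0,0,1]])
    R=np.array(p["R"]);t=np.array(p["t"])
    c=-R.T@t; d=R.T@np.linalg.solve(K,[uv[0],uv[1],1.]); return c,d
def atz(p,uv,z):
    c,d=ray(p,uv); return c+d*(z-c[2])/d[2]
def proj(p,X):
    X=np.atleast_2d(X); c=X@np.array(p["R"]).T+np.array(p["t"])
    return np.c_[p["fx"]*c[:,0]/c[:,2]+p["cx"],p["fy"]*c[:,1]/c[:,2]+p["cy"]]
def save(p,name,box=None,s=1):
    im=p["pixels"][:,:,::-1]
    if box: im=im[box[1]:box[3],box[0]:box[2]]
    cv2.imwrite("pics/"+name,cv2.resize(im,None,fx=s,fy=s,interpolation=cv2.INTER_CUBIC))
E
python3 - <<'E'
from h import *
p=arm.camera("top"); save(p,"b1.png",(230,160,360,230),6); save(p,"b2.png",(370,215,520,305),5)
q=arm.camera("scene"); save(q,"b3.png",(180,180,400,260),3.6)
print(atz(p,(434,244),.015),atz(q,(204.5,201),.015))
for uv in [(249,170),(347,178),(345,224),(242,216)]: print(uv,atz(p,uv,.035 if uv[0]>300 else .045))
print("knob",atz(p,(264.5,194),.043),atz(q,(372,219),.043))
E
```

```text
[ 0.47362915 -0.27160835  0.015     ] [ 0.47553382 -0.27324122  0.015     ]
(249, 170) [0.65867232 0.18940354 0.045     ]
(347, 178) [ 0.63933145 -0.05526055  0.035     ]
(345, 224) [ 0.52294998 -0.04828566  0.035     ]
(242, 216) [0.54305493 0.20427871 0.045     ]
knob [0.59796599 0.1502818  0.043     ] [0.6021185  0.14897469 0.043     ]
```

View pics/b1.png

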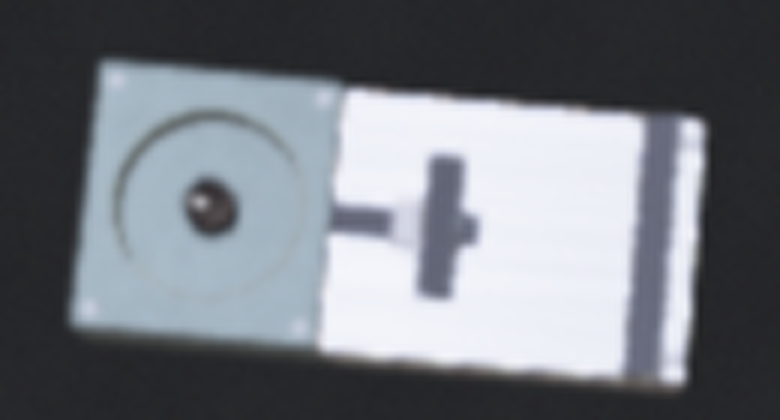

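View pics/b2.png

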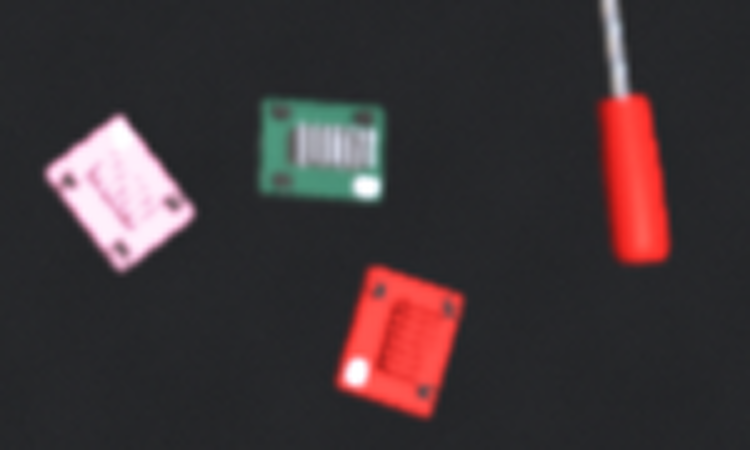

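View pics/b3.png

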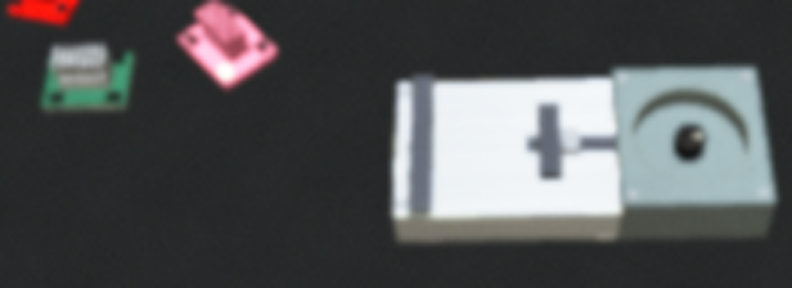

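```bash
python3 -m jog '[-0.054,-0.024,0,10, -0.109,-0.047,0,20, -0.164,-0.071,0,30, -0.218,-0.095,0,40, -0.273,-0.119,0,50]'
cat >> h.py <<'E'
def rot(q):
    from scipy.spatial.transform import Rotation as R
    return R.from_quat([q[1],q[2],q[3],q[0]]).as_matrix()
def todo(target,yaw=None):
    """shift in tool axes to reach world target (TCP); yaw = wanted world angle of tool y (deg)"""
    s=arm.read_state(); M=rot(s["orientation"]); d=M.T@(np.array(target)-s["ee_pos"])
    a=np.degrees(np.arctan2(M[1,1],M[0,1])); print("t",round(s["t"],2),"pos",s["ee_pos"].round(4),"tool y yaw",round(a,2),"z",M[:,2].round(3))
    print("shift mm",(d*1000).round(1),"twist",None if yaw is None else round((a-yaw+90)%180-90,2))
E
python3 - <<'E'
from h import *
todo((.48,.03,.231),0)
E
```

```text
t: 2.08
ee_pos: [0.4474, 0.3251, 0.2315]
orientation: [0.0, 0.606, 0.796, 0.0]
ft_force: [0.4, 0.4, -0.1]
width: 0.0853
t 2.08 pos [0.4474 0.3251 0.2315] tool y yaw 15.45 z [ 0.001  0.    -1.   ]
shift mm [-293.1  -47.2    0.4] twist 15.45
```

```bash
python3 -m jog '[-0.059,-0.01,0,5, -0.118,-0.019,0,10, -0.176,-0.028,0,15.5, -0.235,-0.038,0,15.5, -0.293,-0.047,0,15.5]'
python3 - <<'E'
from h import *
w=arm.camera("wrist"); save(w,"c_w.png"); np.save("w1.npy",w,allow_pickle=True)
todo((.474,-.25,.231),0)
E
```

```text
t: 2.7
ee_pos: [0.4807, 0.03, 0.2316]
orientation: [0.0, 0.705, 0.709, 0.0]
ft_force: [1.3, -0.4, 0.1]
width: 0.0856
t 2.75 pos [0.4816 0.024  0.2312] tool y yaw 0.03 z [ 0.001 -0.003 -1.   ]
shift mm [-274.    -7.7    1. ] twist 0.03
```

View pics/c_w.png

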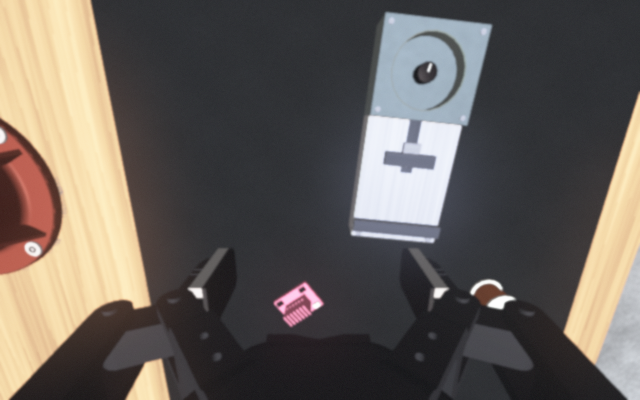

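```bash
python3 -m jog '[-0.06,-0.002,0,0, -0.12,-0.004,0,0, -0.18,-0.006,0,0, -0.24,-0.008,0,0, -0.274,-0.008,0,0]'
python3 - <<'E'
from h import *
w=arm.camera("wrist"); save(w,"d_w.png"); np.save("w2.npy",w,allow_pickle=True)
todo((.474,-.27,.231),0)
E
```

```text
t: 3.38
ee_pos: [0.4735, -0.2448, 0.2311]
orientation: [0.0, 0.706, 0.708, -0.0]
ft_force: [0.1, -0.5, 0.5]
width: 0.0853
t 3.42 pos [ 0.4735 -0.2476  0.2307] tool y yaw 0.06 z [-0.    -0.002 -1.   ]
shift mm [-22.4   0.5  -0.2] twist 0.06
```

View pics/d_w.png

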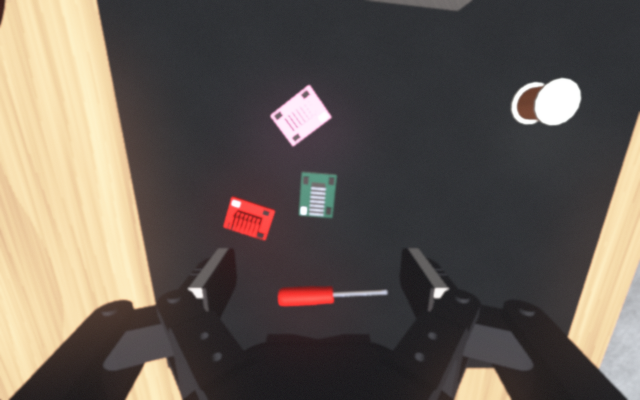

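```bash
cat >> h.py <<'E'
def green(p,roi,z=.006):
    im=p["pixels"][roi[1]:roi[3],roi[0]:roi[2]].astype(int)
    m=((im[...,1]-im[...,0]>15)).astype(np.uint8)
    cs,_=cv2.findContours(m,cv2.RETR_EXTERNAL,cv2.CHAIN_APPROX_NONE)
    c=max(cs,key=cv2.contourArea)[:,0,:]+np.array(roi[:2])
    W=np.array([atz(p,u,z)[:2] for u in c])
    (cx,cy),(a,b),an=cv2.minAreaRect((W*1000).astype(np.float32))
    print("rect mm",round(cx,1),round(cy,1),"size",round(a,1),round(b,1),"angle",round(an,2)); return W
E
python3 - <<'E'
from h import *
w=arm.camera("wrist"); np.save("w2.npy",w,allow_pickle=True)
save(w,"e.png",(280,150,360,240),6)
green(w,(290,160,345,225))
t=arm.camera("top"); green(t,(418,228,455,262))
s=arm.camera("scene"); green(s,(185,185,225,215))
todo((.474,-.27,.231),0)
E
```

```text
rect mm 473.2 -276.1 size 62.9 48.8 angle 85.26
rect mm 473.3 -274.0 size 64.8 50.6 angle 84.83
rect mm 469.8 -277.0 size 67.0 50.1 angle 83.56
t 3.58 pos [ 0.4739 -0.2422  0.2311] tool y yaw 0.21 z [-0.     0.001 -1.   ]
shift mm [-27.8   0.    0.1] twist 0.21
```

View pics/e.png

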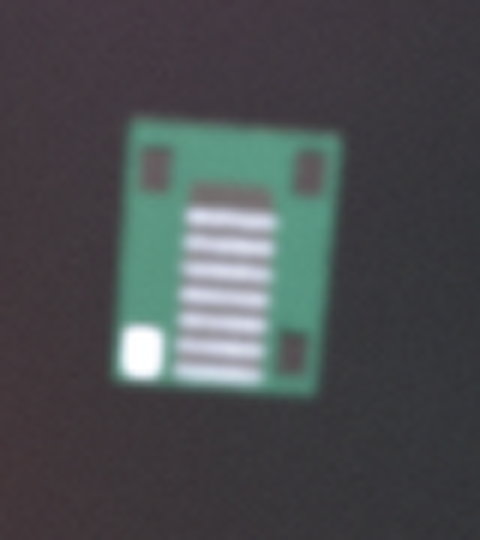

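```bash
python3 -m jog '[-0.033,-0.001,0.03,5, -0.033,-0.001,0.07,5.2, -0.033,-0.001,0.11,5.2, -0.033,-0.001,0.131,5.2, -0.033,-0.001,0.131,5.2]' 55 40
python3 - <<'E'
from h import *
w=arm.camera("wrist"); save(w,"f.png",(160,100,480,340),2.4)
todo((.473,-.2755,.012),-5)
E
```

```text
t: 4.2
ee_pos: [0.4727, -0.273, 0.0989]
orientation: [-0.001, 0.736, 0.677, 0.0]
ft_force: [0.9, 0.4, 0.3]
width: 0.0469
t 4.25 pos [ 0.4734 -0.2739  0.1005] tool y yaw -4.84 z [-0.     0.001 -1.   ]
shift mm [-1.7 -0.2 88.5] twist 0.16
```

View pics/f.png

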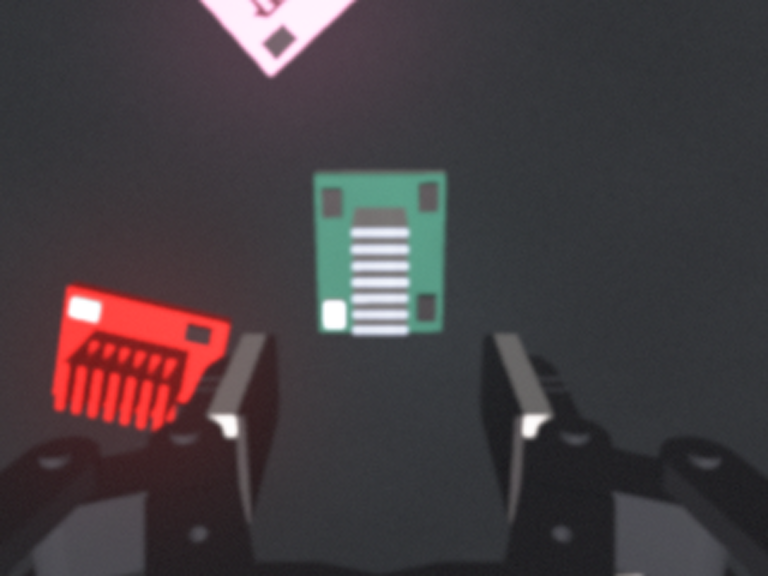

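```bash
python3 - <<'E'
from h import *
w=arm.camera("wrist"); green(w,(280,160,355,245))
E
python3 -m jog '[-0.002,0,0.025,0, -0.002,0,0.05,0, -0.002,0,0.075,0, -0.002,0,0.088,0, -0.002,0,0.088,0]'
python3 - <<'E'
from h import *
w=arm.camera("wrist"); save(w,"g.png",(160,100,480,340),2.4)
todo((.473,-.2755,.012),-5)
E
```

```text
rect mm 473.2 -276.2 size 62.4 48.5 angle 85.29
t: 4.92
ee_pos: [0.4732, -0.2769, 0.0126]
orientation: [-0.0, 0.737, 0.676, 0.0]
ft_force: [0.2, -0.6, 0.3]
width: 0.0473
t 4.97 pos [ 0.4736 -0.2773  0.0133] tool y yaw -4.91 z [ 0.001 -0.001 -1.   ]
shift mm [ 1.8 -0.7  1.3] twist 0.09
```

View pics/g.png

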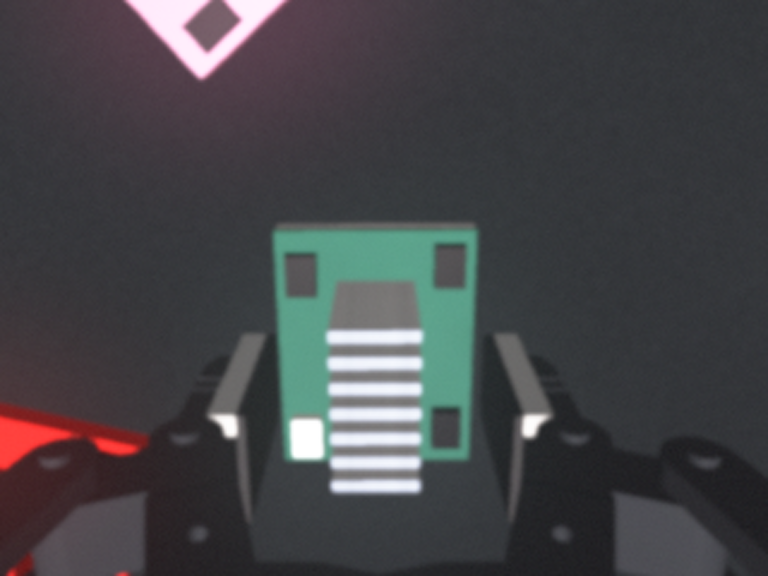

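```bash
python3 -m jog '[0,0,0,0, 0,0,0,0, 0,0,0,0, 0,0,0,0, 0,0,0,0]' 0 40
python3 -m jog '[0,0,-0.01,0, 0,0,-0.04,0, 0,0,-0.09,0, 0,0,-0.14,0, 0,0,-0.14,0]'
python3 - <<'E'
from h import *
w=arm.camera("wrist"); save(w,"i.png",(160,100,480,340),2.4)
# holder fit from the top camera
todo((.473,-.2755,.15),-5)
E
```

```text
t: 5.6
ee_pos: [0.4738, -0.2778, 0.0136]
orientation: [0.001, 0.737, 0.676, 0.0]
ft_force: [-0.8, 0.9, 5.7]
width: 0.0176
t: 6.22
ee_pos: [0.4748, -0.2788, 0.1574]
orientation: [0.004, 0.737, 0.676, 0.0]
ft_force: [-0.5, -0.2, -2.1]
width: 0.0171
t 6.28 pos [ 0.474  -0.2779  0.1546] tool y yaw -4.92 z [ 0.003 -0.003 -1.   ]
shift mm [ 2.4 -1.2  4.6] twist 0.08
```

View pics/i.png

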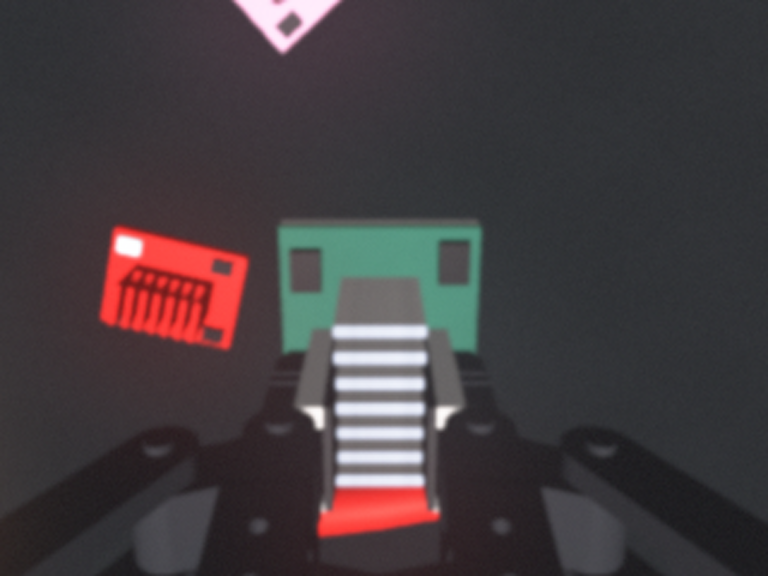

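```bash
python3 -m jog '[0.05,0.022,0,0, 0.1,0.045,0,0, 0.15,0.067,0,0, 0.196,0.089,0,0, 0.196,0.089,0,0]'
python3 -m jog '[0,0,0,0, 0,0,0,0, 0,0,0,0, 0,0,0,0, 0,0,0,0]'
python3 - <<'E'
from h import *
w=arm.camera("wrist"); save(w,"j.png"); np.save("w3.npy",w,allow_pickle=True)
t=arm.camera("top"); np.save("t3.npy",t,allow_pickle=True)
t=arm.camera("scene"); np.save("s3.npy",t,allow_pickle=True)
todo((.58,-.09,.15),-5)
E
```

```text
t: 6.9
ee_pos: [0.5786, -0.0861, 0.1505]
orientation: [-0.001, 0.735, 0.678, -0.0]
ft_force: [0.0, -0.3, -0.4]
width: 0.0175
t: 7.52
ee_pos: [0.5785, -0.0898, 0.1524]
orientation: [0.0, 0.737, 0.676, 0.0]
ft_force: [-0.1, 0.0, -1.3]
width: 0.0171
t 7.67 pos [ 0.5786 -0.0895  0.1523] tool y yaw -4.93 z [ 0.  0. -1.]
shift mm [-0.3  1.5  2.3] twist 0.07
```

View pics/j.png

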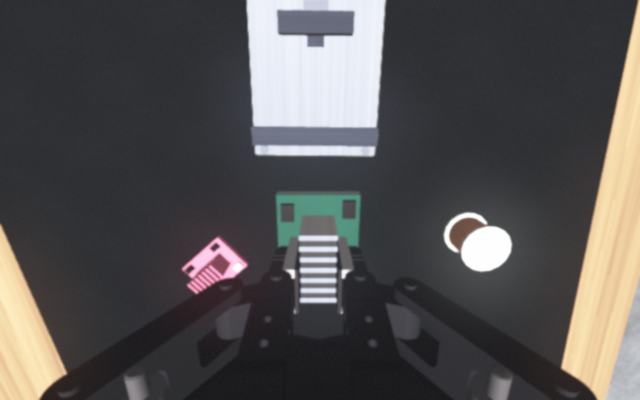

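Run:
```python
from h import *
w=np.load("w3.npy",allow_pickle=True).item()
save(w,"k.png",(235,0,395,165),4.8)
```

```text
(no output)
```

View pics/k.png

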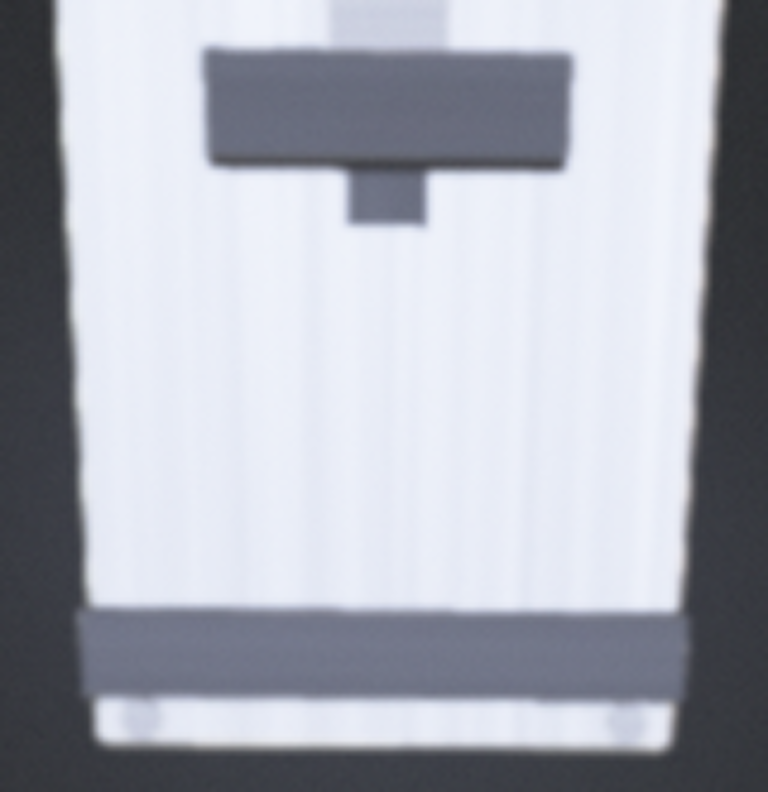

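Run:
```python
from h import *
w=np.load("w3.npy",allow_pickle=True).item()
f=lambda c,z: atz(w,(c[0]/4.8+235-.4,c[1]/4.8-.4),z)
A=f((95,745),.035);B=f((671,751),.035)
C=f((78,607),.043);D=f((690,612),.043)
E=f((211,158),.043);F=f((567,160),.043)
L1=f((58,60),.035);R1=f((721,60),.035)
J0=f((204,48),.043);J1=f((572,54),.043)
for n,a,b in [("end",A,B),("stop",C,D),("jaw",E,F),("bedline",L1,R1),("jawback",J0,J1)]:
    d=b-a; print(n,((a+b)/2*1000).round(1),"len",round(np.linalg.norm(d)*1000,1),"yaw",round(np.degrees(np.arctan2(d[1],d[0])),2))
m=(L1+R1)/2-(A+B)/2; print("axis yaw",np.degrees(np.arctan2(-m[0],m[1])))
m2=(E+F)/2-(C+D)/2; print("stop->jaw",np.linalg.norm(m2[:2])*1000,np.degrees(np.arctan2(-m2[0],m2[1])))
e=(C+D)/2-(A+B)/2; print("end->stop",np.linalg.norm(e[:2])*1000)
# axis & target in holder frame
yaw=np.radians(-4.6)
green(w,(270,180,370,300),.15-.0045+.0)
```

```text
end [579.4 -51.8  35. ] len 110.8 yaw -5.57
stop [582.1 -25.8  43. ] len 110.8 yaw -5.42
jaw [589.3  46.   43. ] len 58.9 yaw -5.25
bedline [590.9  62.6  35. ] len 111.1 yaw -4.96
jawback [590.6  61.4  43. ] len 59.6 yaw -5.77
axis yaw -5.698256016614702
stop->jaw 72.16558033269885 -5.795203509493003
end->stop 26.10456910948401
rect mm 580.6 -74.0 size 32.2 47.9 angle 85.02
```

```bash
python3 -m jog '[0.05,-0.001,0,0.5, 0.098,-0.002,0,0.5, 0.098,-0.002,0.04,0.5, 0.098,-0.002,0.085,0.5, 0.098,-0.002,0.085,0.5]'
python3 - <<'E'
from h import *
w=arm.camera("wrist"); save(w,"l.png",(160,50,480,290),2.4); np.save("w4.npy",w,allow_pickle=True)
todo((.585,.0083,.049),-5.5)
E
```

```text
t: 8.3
ee_pos: [0.5821, 0.0091, 0.0638]
orientation: [-0.003, 0.74, 0.673, -0.002]
ft_force: [0.3, 0.9, -0.1]
width: 0.0173
t 8.35 pos [0.5838 0.0086 0.0666] tool y yaw -5.42 z [-0.003  0.001 -1.   ]
shift mm [-0.2  1.2 17.6] twist 0.08
```

View pics/l.png

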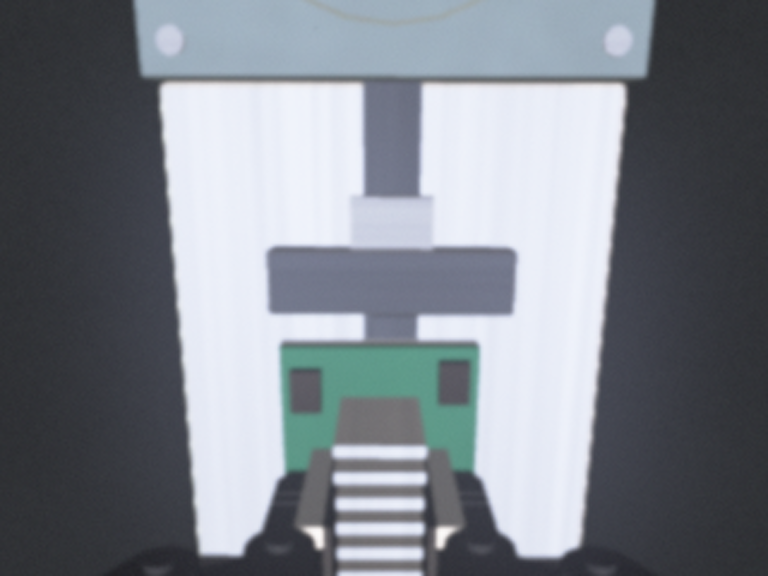

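```bash
python3 -m jog '[0,0.002,0.005,0, 0,0.0025,0.010,0, 0,0.0025,0.014,0, 0,0.0025,0.016,0, 0,0.0025,0.0165,0]'
python3 - <<'E'
from h import *
w=arm.camera("wrist"); save(w,"m.png",(160,50,480,290),2.4)
todo((.585,.0083,.049),-5.5); print(arm.read_state()["ft_force"])
E
```

```text
t: 8.98
ee_pos: [0.5874, 0.0081, 0.0507]
orientation: [-0.0, 0.74, 0.673, -0.0]
ft_force: [-0.1, 0.2, -0.5]
width: 0.0172
t 9.03 pos [0.5874 0.0081 0.0508] tool y yaw -5.43 z [-0.  0. -1.]
shift mm [-0.  -2.4  1.8] twist 0.07
[-0.40894588 -0.61679112 -1.52681214]
```

View pics/m.png

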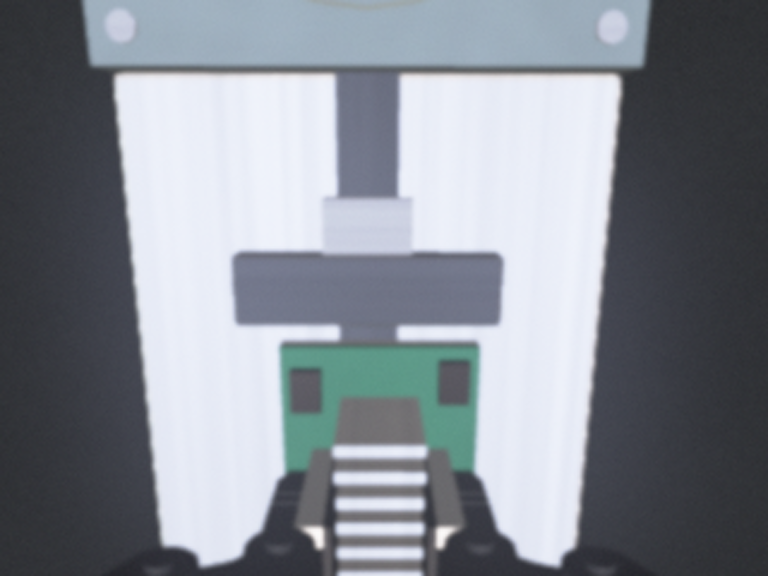

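```bash
python3 -m jog '[0,-0.0022,0,0, 0,-0.0022,0.0005,0, 0,-0.0022,0.001,0, 0,-0.0022,0.0015,0, 0,-0.0022,0.0015,0]'
python3 -m jog '[0,0,0,0, 0,0,0.0004,0, 0,0,0.0008,0, 0,0,0.001,0, 0,0,0.001,0]'
python3 - <<'E'
from h import *
w=arm.camera("wrist"); save(w,"n.png",(160,50,480,290),2.4)
todo((.585,.0083,.049),-5.5); print(arm.read_state()["ft_force"])
E
```

```text
t: 9.65
ee_pos: [0.5853, 0.0083, 0.0493]
orientation: [-0.0, 0.74, 0.673, 0.0]
ft_force: [-0.4, -0.4, -0.9]
width: 0.0174
t: 10.28
ee_pos: [0.5853, 0.0083, 0.0486]
orientation: [0.0, 0.74, 0.673, 0.0]
ft_force: [-2.7, 0.5, 3.2]
width: 0.0172
t 10.32 pos [0.5853 0.0083 0.0486] tool y yaw -5.42 z [ 0.  0. -1.]
shift mm [-0.1 -0.3 -0.4] twist 0.08
[-1.84052249  0.83632703  3.92765811]
```

View pics/n.png

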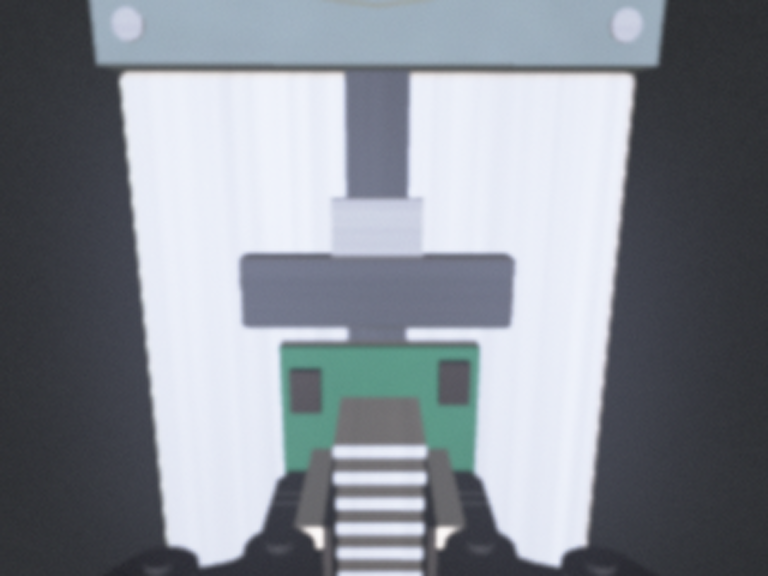

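```bash
python3 -m jog '[0,0,0,0, 0,0,0,0, 0,0,0,0, 0,0,0,0, 0,0,-0.005,0]' 45 30
python3 -m jog '[0,0,-0.02,0, 0,0,-0.06,0, 0,0,-0.1,0, 0,0,-0.12,0, 0,0,-0.12,0]'
python3 - <<'E'
from h import *
w=arm.camera("wrist"); save(w,"o.png"); np.save("w5.npy",w,allow_pickle=True)
todo((.599,.148,.15),-5.5)
E
```

```text
t: 10.95
ee_pos: [0.5849, 0.0083, 0.0531]
orientation: [-0.0, 0.74, 0.673, -0.0]
ft_force: [-0.3, -0.2, -0.1]
width: 0.0381
t: 11.58
ee_pos: [0.5863, 0.0081, 0.1751]
orientation: [0.001, 0.74, 0.673, 0.001]
ft_force: [-0.2, 0.6, -0.9]
width: 0.0381
t 11.62 pos [0.5854 0.0083 0.1732] tool y yaw -5.42 z [ 0. -0. -1.]
shift mm [140.4   0.3  23.2] twist 0.08
```

View pics/o.png

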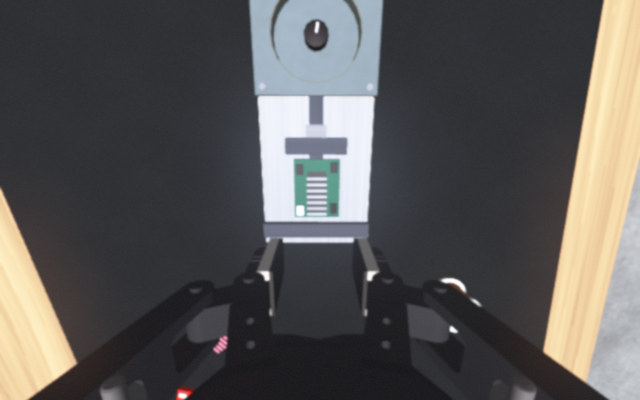

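Run:
```python
from h import *
w=np.load("w5.npy",allow_pickle=True).item()
save(w,"p.png",(245,0,390,240),4); save(w,"p1.png",(245,0,390,140),5.4); save(w,"p2.png",(250,130,385,245),5.8)
green(w,(285,150,350,225),.041)
n=arm.camera("wrist"); print([(d["uv"],d["score"],atz(n,d["uv"],.043)) for d in arm.spot_point(n,"knob_top")])
```

```text
rect mm 586.3 9.7 size 60.9 47.6 angle 84.53
[([316.0, 32.4], 0.86, array([0.59812735, 0.14931608, 0.043     ]))]
```

View pics/p1.png

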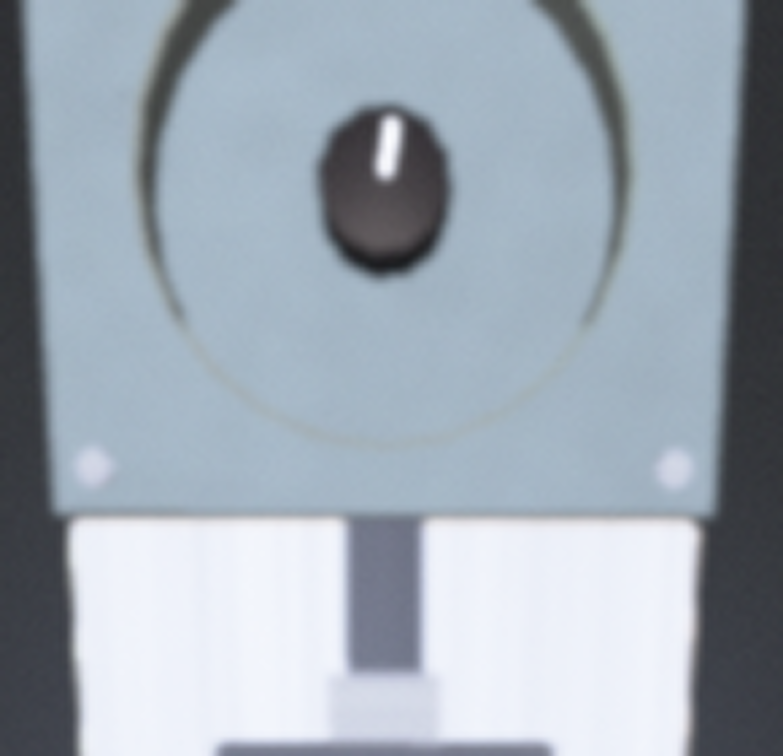

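View pics/p2.png

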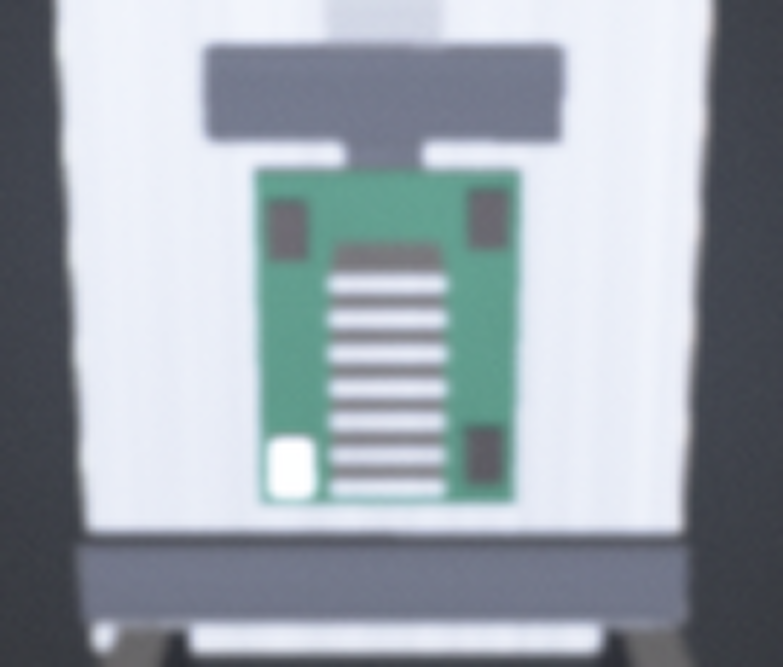

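```bash
python3 -m jog '[0.05,0,0,-10.5, 0.1,0,0,-21, 0.1405,0,0.01,-31.5, 0.1405,0,0.03,-42, 0.1405,0,0.053,-52.5]' 38 30
python3 -m jog '[0,0,0,-10.5, 0,0,0,-21, 0,0,0,-31.5, 0,0,0,-42, 0,0,0,-42]'
python3 - <<'E'
from h import *
w=arm.camera("wrist"); save(w,"q.png"); 
t=arm.camera("top"); save(t,"q2.png",(220,150,370,240),5)
todo((.5985,.1485,.08),90); print(arm.read_state()["joints"].round(3),arm.read_state()["width"])
E
```

```text
t: 12.35
ee_pos: [0.5976, 0.1489, 0.118]
orientation: [-0.001, 0.362, 0.932, -0.0]
ft_force: [0.7, 0.3, 0.6]
width: 0.0323
t: 12.98
ee_pos: [0.5976, 0.1481, 0.1186]
orientation: [-0.001, 0.009, 1.0, 0.0]
ft_force: [0.7, 0.6, 0.8]
width: 0.0324
t 13.07 pos [0.598  0.1482 0.1192] tool y yaw 88.83 z [-0.002  0.    -1.   ]
shift mm [-0.6  0.4 39.2] twist -1.17
[ 0.031  0.163 -0.042  1.367  0.     0.051] 0.03280492586195158
```

View pics/q.png

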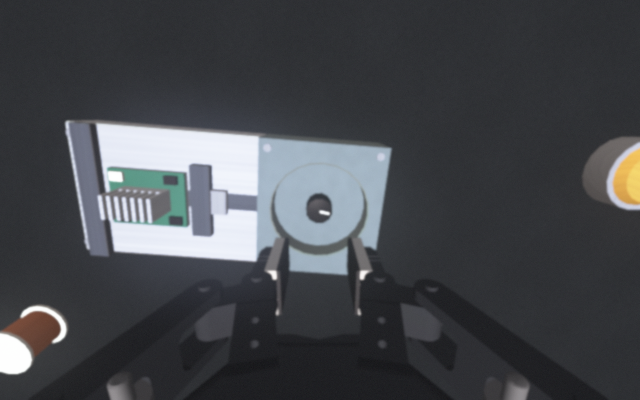

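Run:
```python
from h import *
n=arm.camera("wrist"); np.save("w6.npy",n,allow_pickle=True)
print([(d["uv"],d["score"],atz(n,d["uv"],.043)) for d in arm.spot_point(n,"knob_top")])
save(n,"r.png",(255,130,395,280),5)
```

```text
[([319.1, 209.5], 0.89, array([0.59921277, 0.14904385, 0.043     ]))]
```

View pics/r.png

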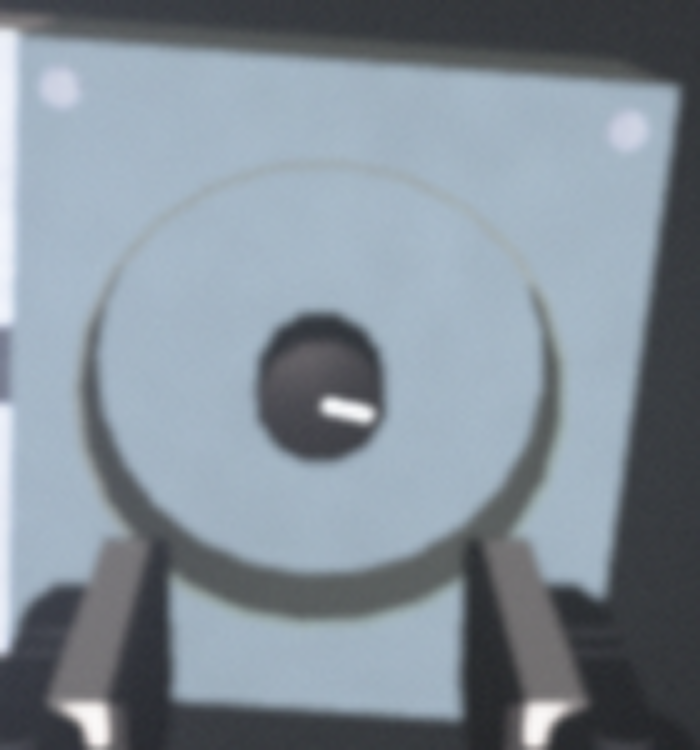

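```bash
python3 -m jog '[-0.0007,0.0006,0.02,0, -0.0007,0.0006,0.04,0, -0.0007,0.0006,0.055,0, -0.0007,0.0006,0.064,0, -0.0007,0.0006,0.064,0]'
python3 - <<'E'
from h import *
n=arm.camera("wrist"); 
save(n,"s.png",(195,130,445,300),3)
todo((.5987,.1488,.03),90);print(arm.read_state()["ft_force"])
E
```

```text
t: 13.8
ee_pos: [0.5987, 0.1488, 0.0554]
orientation: [-0.001, 0.008, 1.0, -0.0]
ft_force: [-0.8, -0.7, -0.1]
width: 0.0325
t 13.85 pos [0.5993 0.1488 0.0563] tool y yaw 89.07 z [-0.  0. -1.]
shift mm [ 0.6  0.  26.3] twist -0.93
[-0.63088698  0.30070383  0.5641853 ]
```

View pics/s.png

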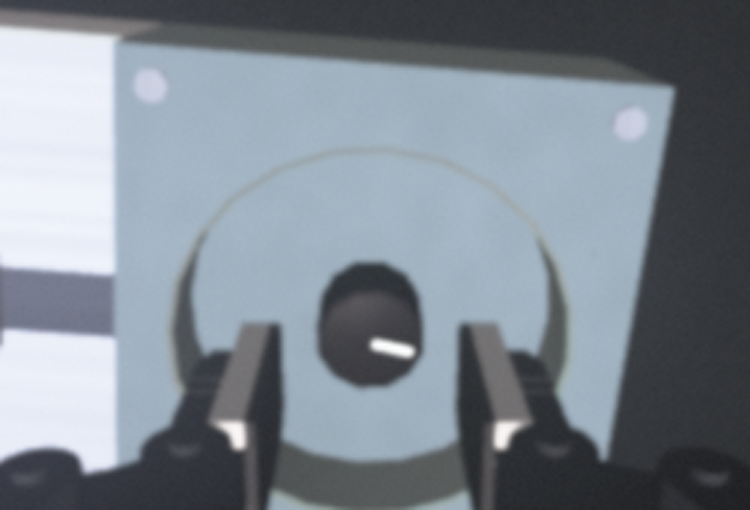

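```bash
python3 -m jog '[0,0,0.008,0, 0,0,0.016,0, 0,0,0.022,0, 0,0,0.025,0, 0,0,0.025,0]'
python3 - <<'E'
from h import *
n=arm.camera("wrist"); 
save(n,"u.png",(195,130,445,300),3)
todo((.5987,.1488,.03),90);print(arm.read_state()["ft_force"],arm.read_state()["moment"])
E
```

```text
t: 14.48
ee_pos: [0.5991, 0.1487, 0.0311]
orientation: [-0.0, 0.008, 1.0, 0.0]
ft_force: [-0.2, 0.2, -0.1]
width: 0.0321
t 14.53 pos [0.5993 0.1488 0.0313] tool y yaw 89.08 z [ 0.  0. -1.]
shift mm [0.6 0.  1.3] twist -0.92
[-0.41549354  0.2157563   0.58257139] [-0.03569743  0.0077408   0.02768119]
```

View pics/u.png

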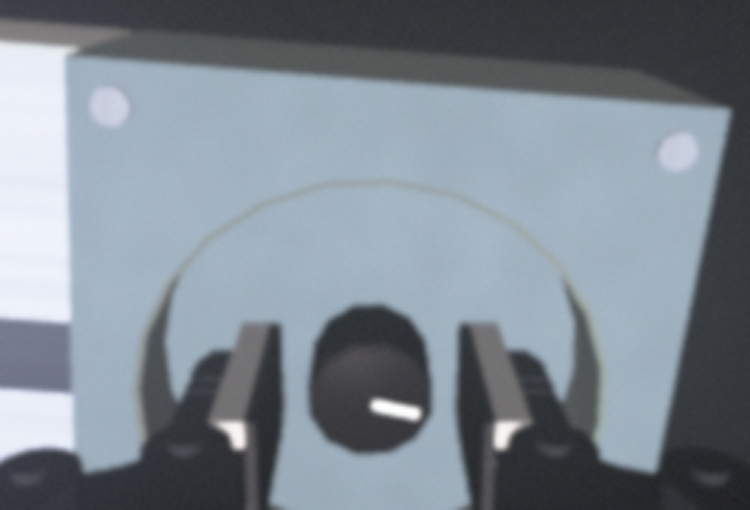

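```bash
python3 -m jog '[0,0,0,0, 0,0,0,0, 0,0,0,0, 0,0,0,0, 0,0,0,0]' 0 50
python3 - <<'E'
from h import *
s=arm.read_state();print(s["ft_force"],s["moment"],s["width"],s["ee_pos"])
E
python3 -m jog '[0,0,0,4, 0,0,0,8, 0,0,0,12, 0,0,0,16, 0,0,0,20]'
python3 - <<'E'
from h import *
s=arm.read_state();print(s["ft_force"],s["moment"],s["width"],s["ee_pos"])
n=arm.camera("wrist"); 
save(n,"v.png",(120,100,440,340),2.4)
todo((.5987,.1488,.03),90)
E
```

```text
t: 15.15
ee_pos: [0.5995, 0.1488, 0.0318]
orientation: [0.0, 0.008, 1.0, 0.0]
ft_force: [-2.2, 0.6, 5.6]
width: 0.0196
[-2.22537393  0.55239615  5.60368641] [0.10624821 0.42942687 0.05114234] 0.019606611627917162 [0.59948233 0.14884048 0.03177108]
t: 15.78
ee_pos: [0.5994, 0.1485, 0.0318]
orientation: [0.0, 0.183, 0.983, -0.0]
ft_force: [-2.2, -1.6, 5.8]
width: 0.0196
[-2.15716045 -1.56151924  5.79570009] [-0.35455419  0.57430787  0.19679135] 0.0196355681033507 [0.59943519 0.14848907 0.0317725 ]
t 15.82 pos [0.5995 0.1485 0.0318] tool y yaw 68.74 z [ 0.    -0.001 -1.   ]
shift mm [0.8 0.  1.8] twist -21.26
```

View pics/v.png

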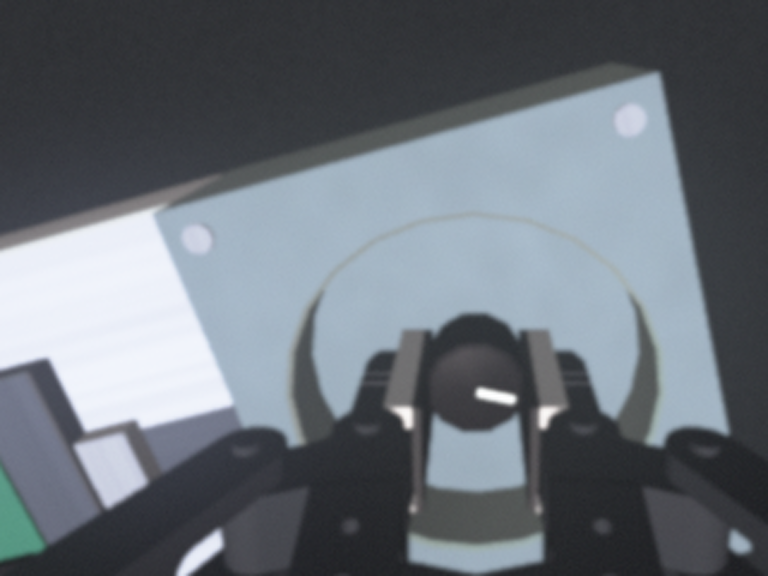

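```bash
cat >> h.py <<'E'
def mom():
    s=arm.read_state(); M=rot(s["orientation"]); a=np.degrees(np.arctan2(M[1,1],M[0,1]))
    print("t %.2f yaw %.2f F %s M %s w %.4f pos %s q6 %.2f"%(s["t"],a,s["ft_force"].round(2),s["moment"].round(3),s["width"],s["ee_pos"].round(4),s["joints"][5]))
E
python3 -m jog '[0,0,0,9, 0,0,0,18, 0,0,0,27, 0,0,0,36, 0,0,0,45]' >/dev/null
python3 -c "from h import *; mom()"
python3 -m jog '[0,0,0,6, 0,0,0,12, 0,0,0,18, 0,0,0,24, 0,0,0,24]' >/dev/null
python3 - <<'E'
from h import *
mom()
n=arm.camera("wrist"); mom()
save(n,"x.png"); t=arm.camera("top"); save(t,"x2.png",(220,150,370,240),5)
for i in range(4): arm.camera("top"); mom()
E
```

```text
t 16.45 yaw 23.76 F [-6.38 -4.85  9.53] M [-0.96   1.325  0.242] w 0.0195 pos [0.5988 0.1479 0.0317] q6 1.19
t 17.07 yaw -0.04 F [-8.14 -5.82 10.38] M [-1.136  1.721  0.025] w 0.0198 pos [0.5984 0.1478 0.0318] q6 1.60
t 17.12 yaw 0.02 F [-8.89 -5.71 10.72] M [-1.109  1.73  -0.023] w 0.0196 pos [0.5984 0.1478 0.0318] q6 1.60
t 17.23 yaw 0.04 F [-8.12 -4.44 10.36] M [-1.047  1.657 -0.078] w 0.0194 pos [0.5984 0.1478 0.0317] q6 1.60
t 17.27 yaw 0.04 F [-8.32 -5.09 10.41] M [-1.039  1.719 -0.019] w 0.0195 pos [0.5984 0.1478 0.0318] q6 1.60
t 17.32 yaw 0.04 F [-8.22 -4.33 10.93] M [-1.056  1.751 -0.019] w 0.0197 pos [0.5984 0.1477 0.0317] q6 1.60
t 17.38 yaw 0.04 F [-8.64 -4.92 10.49] M [-1.057  1.703 -0.054] w 0.0198 pos [0.5984 0.1478 0.0318] q6 1.60
```

View pics/x.png

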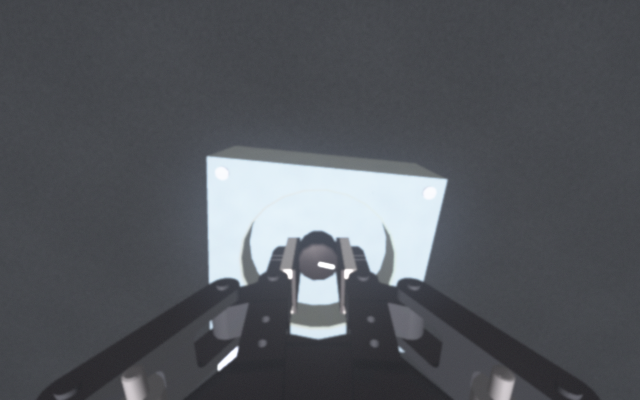

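View pics/x2.png

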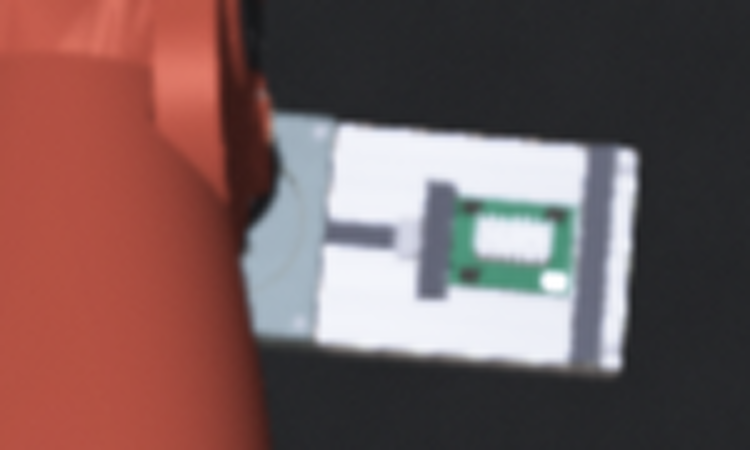

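```bash
python3 -m jog '[-0.0005,-0.0005,-0.0003,0, -0.001,-0.001,-0.0006,0, -0.001,-0.001,-0.0006,0, -0.001,-0.001,-0.0006,0, -0.001,-0.001,-0.0006,0]' >/dev/null
python3 -c "from h import *; mom()"
python3 -m jog '[0,0,0,2, 0,0,0,4, 0,0,0,6, 0,0,0,8, 0,-0.0001,0,8]' >/dev/null
python3 - <<'E'
from h import *
mom()
t=arm.camera("top"); save(t,"y2.png",(290,165,360,235),8);mom()
E
```

```text
t 18.00 yaw 0.07 F [-0.79 -0.76  2.28] M [-0.22   0.178 -0.062] w 0.0195 pos [0.5983 0.1477 0.0318] q6 1.60
t 18.62 yaw -7.97 F [-1.17 -2.52  1.64] M [-0.397  0.313  0.099] w 0.0194 pos [0.5982 0.1477 0.0319] q6 1.74
t 18.68 yaw -7.93 F [-1.88 -1.53  1.85] M [-0.346  0.345  0.058] w 0.0200 pos [0.5981 0.1477 0.0319] q6 1.74
```

View pics/y2.png

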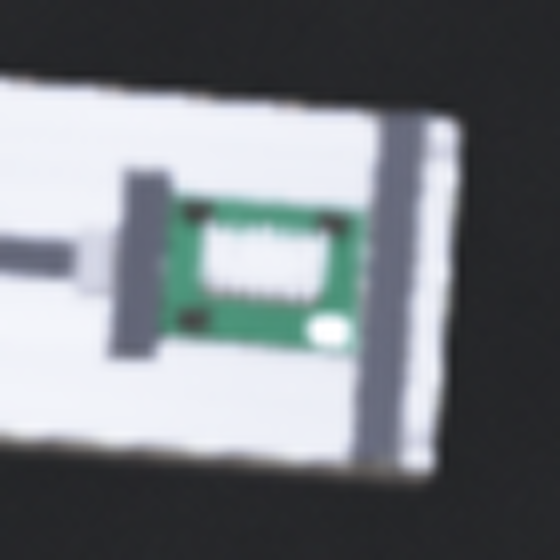

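```bash
cat >> h.py <<'E'
def step(n=6):
    C=[];Mz=[];T=[];F=[]
    for i in range(n):
        p=arm.camera("top"); im=p["pixels"][170:230,295:350].astype(float)
        wt=np.clip(im[...,1]-im[...,0]-10,0,40); v,u=np.mgrid[170:230,295:350]
        C.append(((wt*u).sum()/wt.sum(),(wt*v).sum()/wt.sum(),wt.sum()))
        s=arm.read_state(); Mz.append(s["moment"][2]);T.append(s["tau"][5]);F.append(s["ft_force"])
    M=rot(s["orientation"]); a=np.degrees(np.arctan2(M[1,1],M[0,1]))
    c=np.mean(C,0); print("t %.2f yaw %.2f cen %.3f %.3f (sd %.3f) Mz %.3f(sd %.3f) tau6 %.4f(sd %.4f) F %s"%(s["t"],a,c[0],c[1],np.std(np.array(C)[:,0]),np.mean(Mz),np.std(Mz),np.mean(T),np.std(T),np.mean(F,0).round(1)))
E
python3 -c "from h import *; step()"
python3 -m jog '[0,0,0,1.5, 0,-0.0001,0,3, 0,-0.0001,0,4, 0,-0.0001,0,4, 0,-0.0001,0,4]' >/dev/null
python3 -c "from h import *; step()"
python3 -m jog '[0,0,0,1.5, 0,-0.0001,0,3, 0,-0.0001,0,4, 0,-0.0001,0,4, 0,-0.0001,0,4]' >/dev/null
python3 -c "from h import *; step()"
```

```text
t 18.98 yaw -7.92 cen 322.036 198.957 (sd 0.006) Mz 0.079(sd 0.024) tau6 0.0835(sd 0.0130) F [-1.  -2.5  1. ]
t 19.90 yaw -11.93 cen 322.130 198.929 (sd 0.008) Mz 0.108(sd 0.030) tau6 0.1132(sd 0.0016) F [-1.4 -3.  -0. ]
t 20.82 yaw -15.92 cen 322.314 198.933 (sd 0.005) Mz 0.091(sd 0.018) tau6 0.1122(sd 0.0016) F [-1.4 -3.2 -1.1]
```

```bash
python3 -m jog '[0,0,0,1, 0,0,0,2, 0,-0.0001,0,3, 0,-0.0001,0,3, 0,-0.0001,0,3]' >/dev/null
python3 -c "from h import *; step(4)"
python3 -m jog '[0,0,0,1, 0,0,0,2, 0,-0.0001,0,3, 0,-0.0001,0,3, 0,-0.0001,0,3]' >/dev/null
python3 -c "from h import *; step(4)"
```

```text
t 21.65 yaw -18.92 cen 322.419 198.892 (sd 0.007) Mz 0.089(sd 0.036) tau6 0.1111(sd 0.0012) F [-0.8 -3.5 -2.1]
t 22.48 yaw -21.93 cen 322.506 198.918 (sd 0.002) Mz 0.117(sd 0.061) tau6 0.1180(sd 0.0012) F [ 0.  -3.8 -2.8]
```

```bash
python3 -m jog '[0,0,0,1, 0,0,0,2, 0,-0.0001,0,3, 0,-0.0001,0,3, 0,-0.0001,0,3]' >/dev/null
python3 -c "from h import *; step(4)"
```

```text
t 23.30 yaw -24.93 cen 322.505 198.920 (sd 0.003) Mz 0.132(sd 0.033) tau6 0.1415(sd 0.0013) F [ 1.  -4.3 -3.7]
```

```bash
python3 -m jog '[0,0,0,1, 0,0,0,2, 0,0,0,2.7, 0,0,0,2.7, 0,0,0,2.7]' >/dev/null
python3 -c "from h import *; step(4)"
```

```text
t 24.12 yaw -27.62 cen 322.492 198.899 (sd 0.006) Mz 0.185(sd 0.023) tau6 0.1736(sd 0.0016) F [ 1.4 -4.7 -4.2]
```

```bash
python3 -m jog '[0,0,0,0, 0,0,0,0, 0,0,0,0, 0,0,0,0, 0,0,0,0]' 36
python3 -m jog '[0,0,-0.008,0, 0,0,-0.02,0, 0,0,-0.05,0, 0,0,-0.09,0, 0,0,-0.12,0]'
python3 -c "from h import *; step(4)"
python3 -m jog '[-0.05,0,-0.02,0, -0.1,0,-0.04,0, -0.15,0,-0.05,0, -0.15,0,-0.05,0, -0.15,0,-0.05,0]'
python3 - <<'E'
from h import *
w=arm.camera("wrist"); save(w,"z1.png"); t=arm.camera("top"); save(t,"z2.png",(220,150,370,240),5); s=arm.camera("scene"); save(s,"z3.png",(180,170,410,260),3.4)
green(t,(300,170,350,230),.041); np.save("w9.npy",w,allow_pickle=True);step(3)
E
```

```text
t: 24.75
ee_pos: [0.5977, 0.148, 0.032]
orientation: [-0.0, 0.855, 0.518, 0.0]
ft_force: [-0.0, 0.2, -0.3]
width: 0.0307
t: 25.38
ee_pos: [0.5983, 0.1479, 0.1549]
orientation: [0.001, 0.855, 0.518, 0.001]
ft_force: [0.8, -0.3, -0.3]
width: 0.0305
t 25.57 yaw -27.63 cen 322.491 198.901 (sd 0.004) Mz 0.015(sd 0.031) tau6 0.0000(sd 0.0000) F [ 0.1 -0.2  0.8]
t: 26.2
ee_pos: [0.5279, 0.0153, 0.2011]
orientation: [-0.001, 0.856, 0.518, -0.0]
ft_force: [-0.2, 0.4, -0.2]
width: 0.0306Traceback (most recent call last):
  File "<stdin>", line 3, in <module>
  File "h.py", line 28, in green
    c=max(cs,key=cv2.contourArea)[:,0,:]+np.array(roi[:2])
      ~~~^^^^^^^^^^^^^^^^^^^^^^^^
ValueError: max() iterable argument is empty
```

View pics/z1.png

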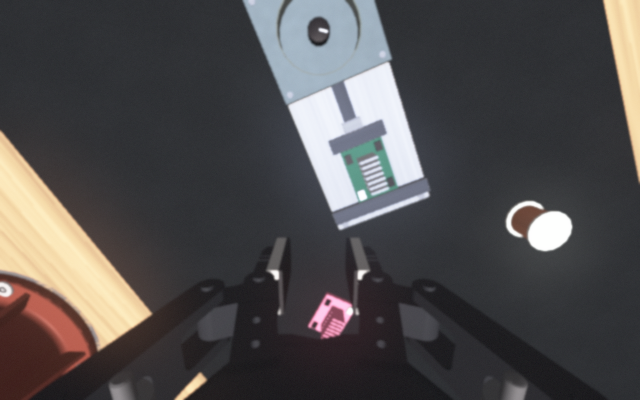

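View pics/z2.png

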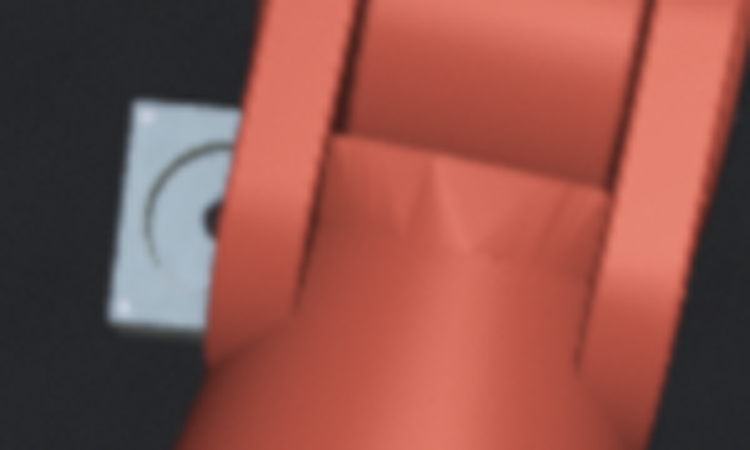

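View pics/z3.png

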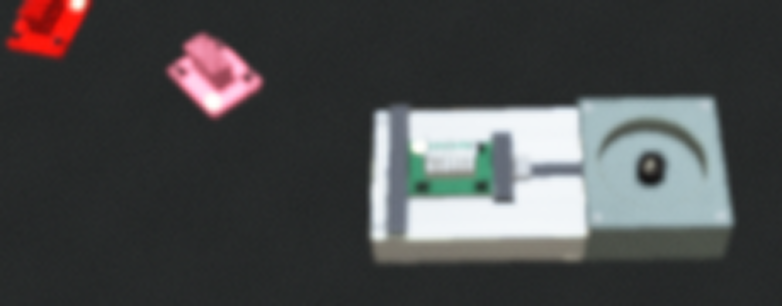

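Run:
```python
from h import *
w=np.load("w9.npy",allow_pickle=True).item(); w=arm.camera("wrist")
W=green(w,(325,125,405,205),.041); save(w,"zz.png",(310,90,440,235),5)
c=W.mean(0)*1000
o=np.array([592.1,77.7]); y=np.array([np.sin(np.radians(5.5)),np.cos(np.radians(5.5))]); x=np.array([y[1],-y[0]])
r=cv2.minAreaRect((W*1000).astype(np.float32))[0]; print("holder xy",(np.array(r)-o)@x,(np.array(r)-o)@y); mom()
```

```text
Traceback (most recent call last):
FileNotFoundError: [Errno 2] No such file or directory: 'w9.npy'
```

Run:
```python
from h import *
w=arm.camera("wrist"); save(w,"zz.png",(310,90,440,235),4)
W=green(w,(325,115,405,215),.041)
o=np.array([592.1,77.7]); y=np.array([np.sin(np.radians(5.5)),np.cos(np.radians(5.5))]); x=np.array([y[1],-y[0]])
r=cv2.minAreaRect((W*1000).astype(np.float32))[0]; print("holder xy",(np.array(r)-o)@x,(np.array(r)-o)@y); mom()
```

```text
rect mm 585.8 3.1 size 62.0 47.7 angle 84.3
holder xy 0.880563409339975 -74.83052709615279
t 26.40 yaw -27.54 F [-0.1   0.34 -0.01] M [-0.004  0.015 -0.056] w 0.0309 pos [0.5281 0.0159 0.2012] q6 1.83
```

View pics/zz.png

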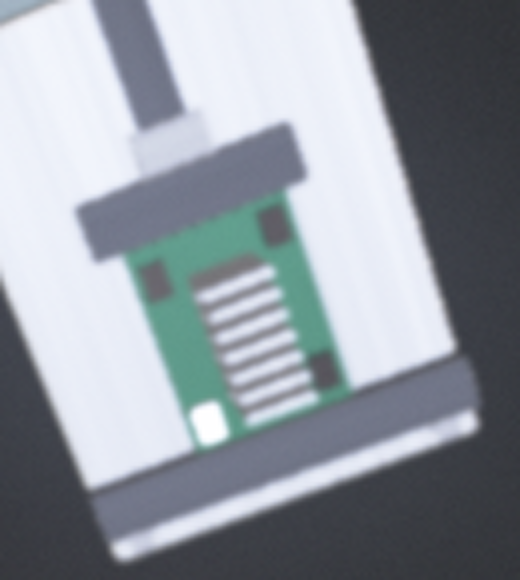

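Board square against the stop, with the jaw on its other end, and the gripper clear. Handing in.

```bash
python3 -c "from rig import arm; print(arm.finish_job())"
```

```text
the job is handed in; nothing more can be done
None
```

I set the green driver board flat on the bed, heat sink up, and let go of it. I then turned the knob about 117° clockwise until the jaw nipped the board against the end stop, and handed the job in at about 26 s. No verdict was reported.

- **Nip force:** I estimate about 10 N; it was not measured directly. The last-joint torque rose from 0.111 to 0.174 N m, which is about 10 N. The roughly 0.1 rad turned after the board stopped moving gives 9 to 10 N.
- **Board position:** The last wrist picture puts the board about 1 mm off the centre line, at y ≈ -74.8 mm. Its angle was within about 0.3° of the holder's. It did not move when I released the knob.
- **Robot clear:** The gripper is about 0.2 m above the mat, with contact forces near zero.
- **Side load on the knob:** My grip was about 1 mm off the knob's centre. This put up to about 10 N sideways and 11 N vertical on the wrist partway through the turn, until I shifted the tool to relieve it. The pictures don't show whether any of that reached the panel.
- **Checks that failed:** The top camera could not see the board at the very end because the arm was in the way, so I used the wrist picture instead. I did not measure the bystanders again after the job. The arm passed well above them, and the spool looks undisturbed in the last wrist picture.

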